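# Make up a coffee set on the tray from the pottery's ware board

### The arm

A 7-joint arm with a two-finger parallel gripper is mounted at the origin on the work surface. World frame = base frame: x ahead of the robot, y to its left, z up, the work surface at z = 0. Lengths are in m, angles in rad, forces in N, time in s.
With the tool pointing down it reaches from about 0.4 to 0.85 m from the base axis. Payload 4.5 kg.
Tool frame: the origin (TCP) lies on the centre line of the jaws, within the pads' length; the fingertips stand 11 mm ahead of it and the grasp point (between the pads) lies 8 mm behind it (robot.tip_reach is the distance from the TCP to the fingertips, in m); z points along the fingers, y is the direction in which the jaws open and shut (so a half turn about z gives the same grasp; the last joint's range is limited). The gripper opens to 88 mm and grips with 3 to 60 N. Pads are 18 mm wide; open, the fingers measure 123 mm over their backs; the gripper's body (75 mm by 187 mm) begins 45 mm behind the grasp point.
Start: joints at [-1.287, 0.689, -0.195, 1.565, 0.157, 0.902, -0.215], TCP at [0.154, 0.606, 0.25] pointing down, gripper open.
Joint ranges: [-3.01, 3.01], [-0.46, 2.08], [-1.47, 1.51], [0.13, 2.56], [-1, 4.14], [0.04, 2.09], [-2.66, 2.66]. Speed limits (rad/s): [2.57, 2.57, 3.14, 3.14, 3.14, 3.14, 3.14].

### API

Orientations are given as [roll, pitch, yaw] about the fixed x, y, z axes, in that order (R = Rz(yaw) Ry(pitch) Rx(roll)).
In Python, from rig import robot gives the robot as it stands. Calls block until the motion is done:
- robot.move_to(position, orientation): joint-space move of the TCP to a pose.
- robot.line_to(position, max_speed=0.15, attitude=None, stop_force=None): straight line of the TCP; attitude=None keeps the orientation; max_speed is the mean speed in m/s. With stop_force (N) it stops when the force on the tool has changed by that much, and returns True; else False.
- robot.goto_joints(angles): joint-space move.
- robot.move_gripper(opening): finger opening in m; the grip force is fixed at half the most; returns when the fingers have stopped.
- robot.sleep(seconds).
- robot.solve_ik(position, orientation): joint angles nearest the present ones, or None.
- robot.get_image(name): name is "scene" or "top" or "wrist"; returns a dict with "image" (420x560x3 uint8, red, green, blue), "intrinsics" (3x3 intrinsics, pixels), "rvec" (rotation vector, rad) and "tvec" (3), from world to camera coordinates, as OpenCV has them; the wrist camera has in their place "T_tool_cam" (4x4, takes a point from camera to tool coordinates, whose origin is the TCP and whose axes are the flange's). Camera axes: x right, y down, z forward; pixel columns grow to the right and rows downward; lengths in m; the calibration is good to about 2 mm. A picture is of the moment at which its call begins: read the wrist's pose just before it. There is no depth.
A pose or a line that the arm cannot do raises robot.PlanningError and nothing moves.
- robot.job_done(): hands the job in, once; it reports no verdict.
Readings, each from a call of its own:
- robot.get_clock(): time.
- robot.get_qpos(): joint angles.
- robot.get_qd(): joint speeds.
- robot.get_joint_efforts(): joint torques, N m.
- robot.get_ee_pos(): TCP position.
- robot.get_tcp_rot(): TCP orientation.
- robot.get_force(): force on the tool from outside, world axes, zero at the start.
- robot.get_wrist_torque(): the same for the moment, N m.
- robot.get_opening(): finger opening in m.
Only numpy, scipy, OpenCV 4.12 (cv2) and the standard library are available. Lean on these libraries where they do the work, as an engineer would, in place of code of your own. Each camera call takes 0.05 s, during which the arm holds its last target. There are 200 camera calls.

### The job

Make up the coffee set on the wooden tray: stand each glazed cup upright in the middle of the saucer of its own colour, and put the white lid, knob up, properly seated on the white sugar bowl. Set everything down gently rather than dropping it, leave the saucers and the bowl in their places, and leave the unglazed cup and the unglazed lid standing where they are on the ware board.

Things in the scene. Friction and masses are not known exactly. Their poses are not given: they have to be found in the camera images.
- cup_blue: espresso cup, glazed deep blue: 58 mm high, straight wall 60 mm across outside (18 mm above the foot up to the rim), wall 4 mm, foot 40 mm across; 130 g. Loop handle on its +y side reaches 56 mm from the axis, 16 to 53 mm high: grasp across its x axis. Origin at the centre of its underside; z up. Starts upright on the 12 mm thick ware board among six pieces in any order, centres 90 mm or more apart.
- cup_green: espresso cup, glazed green: 58 mm high, straight wall 60 mm across outside (18 mm above the foot up to the rim), wall 4 mm, foot 40 mm across; 130 g. Loop handle on its +y side reaches 56 mm from the axis, 16 to 53 mm high: grasp across its x axis. Origin at the centre of its underside; z up. Starts upright on the 12 mm thick ware board among six pieces in any order, centres 90 mm or more apart.
- cup_yellow: espresso cup, glazed yellow: 58 mm high, straight wall 60 mm across outside (18 mm above the foot up to the rim), wall 4 mm, foot 40 mm across; 130 g. Loop handle on its +y side reaches 56 mm from the axis, 16 to 53 mm high: grasp across its x axis. Origin at the centre of its underside; z up. Starts upright on the 12 mm thick ware board among six pieces in any order, centres 90 mm or more apart.
- lid_white: lid, glazed white: disc 90 mm across, 6 mm thick, over a locating step 64 mm across and 7 mm deep; round knob 18 mm across stands 24 mm above the disc (37 mm over all); 110 g. Origin at the centre of the underside of the step; z up. Starts knob up on the ware board (plywood, 12 mm thick).
- saucer_blue: saucer, glazed deep blue: 116 mm across, rim 14 mm high, flat middle 56 mm across where a cup stands 6 mm above the saucer's underside; loose, 180 g. Origin at the centre of its underside; z up. In one of four places (2 by 2, 128 mm apart) of a dark wooden tray, 272 mm square, floor 8 mm, sides 26 mm high; tray left and ware board right of the robot, or swapped.
- saucer_green: saucer, glazed green: 116 mm across, rim 14 mm high, flat middle 56 mm across where a cup stands 6 mm above the saucer's underside; loose, 180 g. Origin at the centre of its underside; z up. In one of four places (2 by 2, 128 mm apart) of a dark wooden tray, 272 mm square, floor 8 mm, sides 26 mm high; tray left and ware board right of the robot, or swapped.
- saucer_yellow: saucer, glazed yellow: 116 mm across, rim 14 mm high, flat middle 56 mm across where a cup stands 6 mm above the saucer's underside; loose, 180 g. Origin at the centre of its underside; z up. In one of four places (2 by 2, 128 mm apart) of a dark wooden tray, 272 mm square, floor 8 mm, sides 26 mm high; tray left and ware board right of the robot, or swapped.
- sugar_bowl: sugar bowl without its lid, glazed white: 84 mm across, 60 mm high, mouth 76 mm across, wall 4 mm; loose, 320 g. Origin at the centre of its underside; z up. Stands in one of the four places of the tray (see the saucers). With the lid seated, the lid's disc rests on the bowl's rim and the lid's origin is 53 mm above the bowl's.
- cup_raw: look-alike: unglazed cup of bare orange-pink fired clay, same shape, size and origin as the glazed cups; not finished, stays on the ware board.
- lid_raw: look-alike: unglazed lid of bare orange-pink fired clay, same shape, size and origin as the white lid; not finished, stays on the ware board.
Things that resemble listed ones, but are neither listed nor needed, are in the scene too. There is more than one size of the cup_blue; the one meant has the size given above.

How it is judged:
By the outcome, as a careful person would: the job done as asked, in the order asked, and still so for the second after the job is handed in, with the robot touching nothing.
It also fails if it takes over 128 s, if anything falls off the work surface, if the arm or the gripper's body presses on something with over 40 N, if the wrist force passes 120 N, or if a joint passes its speed limit or range.

## Working session

There is one attempt and no reset: what is moved stays moved. The work goes in short steps, each a Python script; the robot and the scene stay as the last script left them, time stands still between calls to the robot, and variables do not carry over. Pictures are saved under pics/ and viewed, about 12 in all and at most 16, crops included, and the job is handed in when it is done.

```bash
ls; mkdir -p pics; python3 - <<'E'
from rig import robot
import cv2,numpy as np
for n in("scene","top"):
    d=robot.get_image(n); cv2.imwrite(f"pics/{n}0.png",d["image"][:,:,::-1])
    print(n,d["intrinsics"].tolist(),d["rvec"],d["tvec"])
print(robot.get_clock(),robot.get_ee_pos(),robot.get_tcp_rot(),robot.get_image("wrist")["T_tool_cam"],robot.tip_reach)
E
```

```text
pics
scene [[414.6206053298271, 0.0, 282.9504637245662], [0.0, 414.6206053298271, 206.99413830550503], [0.0, 0.0, 1.0]] [ 1.59138685  2.11429242 -0.72513256] [ 0.1905254  -0.32141369  1.41328838]
top [[463.1682049039113, 0.0, 282.67977218068916], [0.0, 463.1682049039113, 219.88871700639652], [0.0, 0.0, 1.0]] [ 2.12178131 -2.13673958  0.18080249] [-0.07601552  0.47983289  1.16661999]
0.1 [0.15440511 0.60506372 0.24901317] [-3.13995929e+00  1.18244388e-04  2.89188364e+00] [[-6.12830378e-06 -9.49870923e-01 -3.12642335e-01  8.20007693e-02]
 [ 9.99999884e-01 -1.56125253e-04  4.54738591e-04  7.64353930e-04]
 [-4.80754329e-04 -3.12642296e-01  9.49870814e-01 -1.36053505e-01]
 [ 0.00000000e+00  0.00000000e+00  0.00000000e+00  1.00000000e+00]] 0.011
```

View pics/scene0.png

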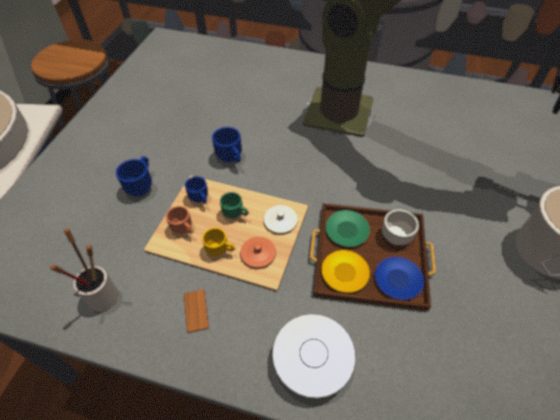

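View pics/top0.png

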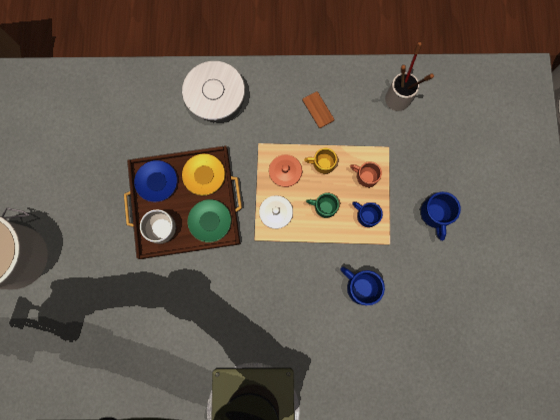

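The top view (x up, y left) shows the tray on the left: saucers blue (156,181), yellow (203,174) and green (209,221), bowl (158,226). On the board on the right are the yellow cup (326,160), raw cup (369,173), green cup (327,204), blue cup (371,214), white lid (276,212) and raw lid (285,170).

There are three candidates for the blue cup: (371,214), (441,210) and (367,288). The one on the board fits because it is the smallest and stands among the six pieces. I'll check sizes numerically and look at an enlarged crop.

```bash
cat > h.py <<'E'
import cv2,numpy as np
from scipy.spatial.transform import Rotation as Rn
from scipy.optimize import least_squares
from rig import robot
def shot(name):
    if name=="wrist":
        p=np.array(robot.get_ee_pos());R=Rn.from_euler("xyz",robot.get_tcp_rot()).as_matrix()
        d=robot.get_image(name);T=np.array(d["T_tool_cam"])
        Rc=R@T[:3,:3];C=R@T[:3,3]+p
    else:
        d=robot.get_image(name);Rw=cv2.Rodrigues(np.array(d["rvec"]))[0];Rc=Rw.T;C=-Rc@np.array(d["tvec"])
    return d["image"],np.array(d["intrinsics"]),Rc,C
def cast(v,px,z):
    im,K,R,C=v;px=np.atleast_2d(px).astype(float)
    r=np.c_[px,np.ones(len(px))]@np.linalg.inv(K).T@R.T
    return (C+r*((z-C[2])/r[:,2])[:,None])[:,:2]
def proj(v,P):
    im,K,R,C=v;q=K@(R.T@(np.array(P)-C));return q[:2]/q[2]
def hsv(v): return cv2.cvtColor(v[0],cv2.COLOR_RGB2HSV)
RNG={"blue":((105,110,40),(130,255,255)),"green":((60,70,20),(95,255,255)),"yellow":((20,150,60),(34,255,255)),"white":((0,0,150),(179,45,255))}
def blob(v,col,near):
    """contour of the colour blob nearest to a pixel, and its mask"""
    m=cv2.inRange(hsv(v),*[np.array(a) for a in RNG[col]])
    m=cv2.morphologyEx(m,cv2.MORPH_CLOSE,np.ones((5,5)))
    cs=[c for c in cv2.findContours(m,cv2.RETR_EXTERNAL,cv2.CHAIN_APPROX_NONE)[0] if cv2.contourArea(c)>60]
    c=max(cs,key=lambda c:cv2.pointPolygonTest(c,tuple(map(float,near)),True))
    return c[:,0,:]
def circ(xy,r,c0=None,tol=.004):
    """robust circle of about radius r through points xy (outliers, e.g. a handle, discounted)"""
    c0=np.median(xy,0) if c0 is None else c0
    s=least_squares(lambda p:np.hypot(*(xy-p[:2]).T)-p[2],[*c0,r],loss="cauchy",f_scale=.001)
    return s.x
def handle(xy,c):
    d=xy-c[:2];n=np.hypot(*d.T);w=d[n>c[2]+.008]
    return np.nan if len(w)<3 else np.arctan2(*w.mean(0)[::-1])
def cup(v,col,near,z):
    xy=cast(v,blob(v,col,near),z);c=circ(xy,.03);return c,handle(xy,c)
E
python3 - <<'E'
from h import *
v=shot("top");print("cam",v[3])
for n,col,p in [("yc","yellow",(326,160)),("gc","green",(327,204)),("bc","blue",(371,214)),("b2","blue",(441,210)),("b3","blue",(367,288))]:
    c,h=cup(v,col,p,.07 if n not in("b2","b3") else .07);print(n,c.round(4),np.round(h,3))
for n,p,z in [("lid",(276,212),.025),("sb",(156,181),.02),("sy",(203,174),.02),("sg",(209,221),.02),("bowl",(158,226),.068),("rawlid",(285,170),.025),("rawcup",(369,173),.07)]:
    print(n,cast(v,p,z).round(3))
cv2.imwrite("pics/crop1.png",cv2.resize(v[0][130:310,240:470,::-1],None,fx=3,fy=3,interpolation=cv2.INTER_CUBIC))
E
```

```text
cam [ 0.27121257 -0.08308392  1.2314873 ]
yc [ 0.6355 -0.1906  0.0288] 1.555
gc [ 0.5127 -0.192   0.0294] 1.352
bc [ 0.4873 -0.3005  0.0302] 0.915
b2 [ 0.495  -0.4841  0.0494] 3.073
b3 [ 0.3033 -0.2845  0.0437] 0.884
lid [[ 0.504 -0.062]]
sb [[0.592 0.262]]
sy [[0.611 0.135]]
sg [[0.481 0.116]]
bowl [[0.461 0.238]]
rawlid [[ 0.619 -0.086]]
rawcup [[ 0.596 -0.304]]
```

View pics/crop1.png

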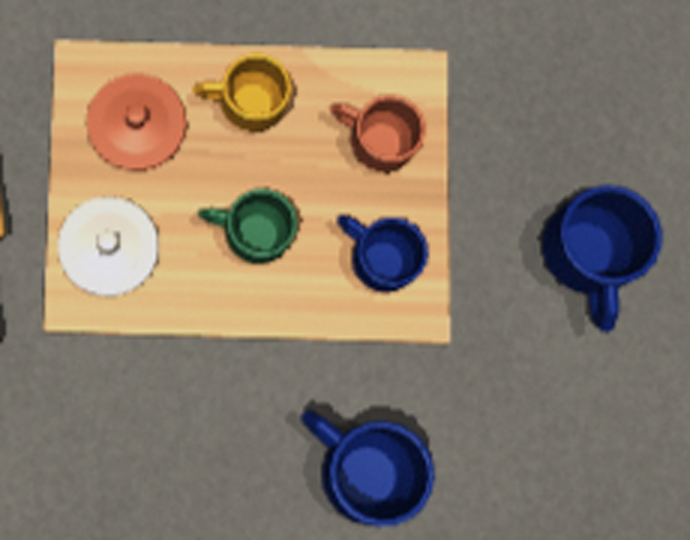

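The crop confirms it: the board's blue cup (crop 390,255) has a measured rim radius of 30 mm, while the other two measure 44 and 49 mm. The white lid is at crop (108,245), and the raw cup and raw lid are separate pieces. Next I'll check reachability and take one close look at the tray.

```bash
cat >> h.py <<'E'
DN=lambda yaw:[np.pi,0,(yaw+np.pi)%(2*np.pi)-np.pi]
def look(xy,yaw,z=.25,back=.06):
    p=np.array(xy)-back*np.array([np.cos(yaw),np.sin(yaw)])
    robot.move_to([*p,z],DN(yaw));robot.sleep(.15);return shot("wrist")
E
python3 - <<'E'
from h import *
for n,xy,h in [("y",(.6355,-.1906),1.555),("g",(.5127,-.192),1.352),("b",(.4873,-.3005),.915),("lid",(.504,-.062),0)]:
    for yaw in (h,h+np.pi):
        u=np.array([np.cos(yaw),np.sin(yaw)]);l=np.array(xy)-.06*u
        print(n,round(yaw,2),[ (lambda q:None if q is None else np.round(q,2).tolist())(robot.solve_ik([*p,z],DN(yaw))) for p,z in((l,.25),(xy,.05))])
for n,xy in [("sb",(.592,.262)),("sy",(.611,.135)),("sg",(.481,.116)),("bowl",(.461,.238))]:
    print(n,[(y,round(robot.solve_ik([*xy,.06],DN(y))[6],2) if robot.solve_ik([*xy,.06],DN(y)) is not None else None) for y in (0,.7,1.57,2.2,3.14,-.7,-1.57,-2.2)])
v=look((.536,.188),np.pi,.36,.03)
cv2.imwrite("pics/tray.png",v[0][:,:,::-1]);print(robot.get_clock())
for c,p in [("blue",(.592,.262,.02)),("yellow",(.611,.135,.02)),("green",(.481,.116,.02))]:
    px=proj(v,p);print(c,px.round(),circ(cast(v,blob(v,c,px),.022),.058).round(4))
E
```

```text
y 1.55 [[0.27, 0.77, 0.08, 1.38, -0.07, 0.99, 0.35], [0.32, 1.0, -0.19, 1.56, 0.28, 0.61, -0.03]]
y 4.7 [[-0.34, 0.97, 1.09, 1.52, -0.89, 1.21, -2.26], [0.66, 1.16, -0.93, 1.54, 1.06, 1.0, 2.54]]
g 1.35 [[0.31, 0.6, 0.11, 1.78, -0.09, 0.77, 0.26], [0.32, 0.9, -0.08, 1.93, 0.2, 0.31, -0.14]]
g 4.49 [[0.6, 0.66, -0.73, 1.8, 0.55, 0.9, 2.54], [0.63, 0.97, -0.61, 1.92, 1.01, 0.59, 2.26]]
b 0.92 [[0.46, 0.62, 0.2, 1.75, -0.16, 0.79, 0.08], [0.46, 0.92, 0.03, 1.86, -0.06, 0.36, -0.12]]
b 4.06 [[0.72, 0.68, -0.61, 1.69, 0.47, 0.92, 2.41], [0.68, 0.94, -0.36, 1.85, 0.67, 0.48, 2.34]]
lid 0 [[-0.29, 0.51, 0.5, 2.1, -0.41, 0.63, -1.08], [-0.04, 0.89, 0.12, 2.06, -0.44, 0.21, -1.11]]
lid 3.14 [[0.24, 0.63, -0.35, 1.74, 0.28, 0.83, 1.33], [0.34, 0.93, -0.52, 2.04, 1.07, 0.47, 0.57]]
sb [(0, np.float64(-1.53)), (0.7, np.float64(-1.11)), (1.57, np.float64(-0.5)), (2.2, np.float64(-0.01)), (3.14, np.float64(0.72)), (-0.7, np.float64(-1.99)), (-1.57, np.float64(1.96)), (-2.2, np.float64(1.45))]
sy [(0, np.float64(-1.31)), (0.7, np.float64(-0.89)), (1.57, np.float64(-0.29)), (2.2, np.float64(0.15)), (3.14, np.float64(0.84)), (-0.7, np.float64(-1.74)), (-1.57, np.float64(2.08)), (-2.2, np.float64(1.57))]
sg [(0, np.float64(-1.28)), (0.7, np.float64(-0.87)), (1.57, np.float64(-0.35)), (2.2, np.float64(0.0)), (3.14, np.float64(0.53)), (-0.7, np.float64(2.53)), (-1.57, np.float64(1.74)), (-2.2, np.float64(1.14))]
bowl [(0, np.float64(-1.54)), (0.7, np.float64(-1.08)), (1.57, np.float64(-0.55)), (2.2, np.float64(-0.13)), (3.14, np.float64(0.51)), (-0.7, np.float64(2.35)), (-1.57, np.float64(1.63)), (-2.2, np.float64(1.17))]
2.5417
blue [332. 172.] [0.5928 0.2648 0.0569]
yellow [236. 186.] [0.6098 0.1362 0.0574]
green [217.  83.] [0.4828 0.1181 0.0568]
```

View pics/tray.png

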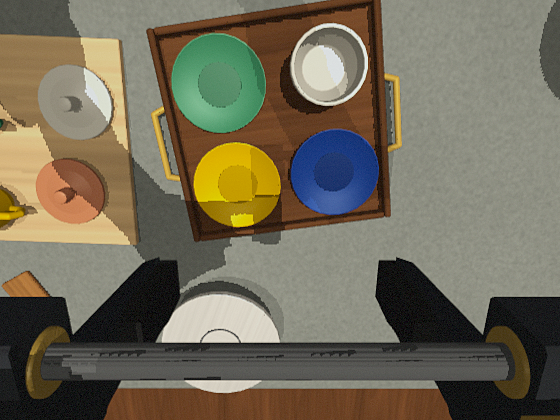

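The tray view shows the flat middles of the saucers at green (219,84), yellow (237,182) and blue (334,172). The fits agree with the top view, with 128–130 mm spacing. I'll look at the yellow cup, pick it up, lift it and verify.

```bash
cat >> h.py <<'E'
def see_cup(col,xy,h):
    v=look(xy,h);px=proj(v,(*xy,.07));c,hh=cup(v,col,px,.07)
    cv2.imwrite(f"pics/cup_{col}.png",v[0][:,:,::-1])
    print(col,"px",px.round(),"circle",c.round(4),"handle",np.round(hh,3),"top",xy)
    assert abs(c[2]-.03)<.002 and np.hypot(*(c[:2]-xy))<.012 and abs(hh-h)<.35
    return c[:2],hh
def pick(xy,yaw,z,opening):
    robot.move_gripper(opening)
    robot.move_to([*xy,z+.09],DN(yaw))
    hit=robot.line_to([*xy,z],.08,stop_force=8)
    robot.move_gripper(0.0)
    print("hit",hit,"opening",round(robot.get_opening(),4),"z",robot.get_ee_pos()[2].round(4))
    robot.line_to([*xy,.20],.12);robot.sleep(.2)
    print("after lift opening",round(robot.get_opening(),4),"F",np.round(robot.get_force(),2))
def place(xy,yaw,z,release):
    robot.move_to([*xy,.20],DN(yaw))
    robot.line_to([*xy,z+.012],.1)
    hit=robot.line_to([*xy,z-.004],.02,stop_force=2.5)
    print("touch",hit,"tcp",np.round(robot.get_ee_pos(),4),"want z",round(z,4))
    robot.move_gripper(release);robot.sleep(.1)
    robot.line_to([*xy,.20],.12);print("t",robot.get_clock())
E
python3 - <<'E'
from h import *
xy,h=see_cup("yellow",np.array((.6355,-.1906)),1.555)
pick(xy,h,.046,.076)
E
```

```text
yellow px [277. 116.] circle [ 0.6359 -0.19    0.0294] handle 1.491 top [ 0.6355 -0.1906]
hit False opening 0.058 z 0.0464
after lift opening 0.0584 F [-0.9  -0.09 -1.6 ]
```

View pics/cup_yellow.png

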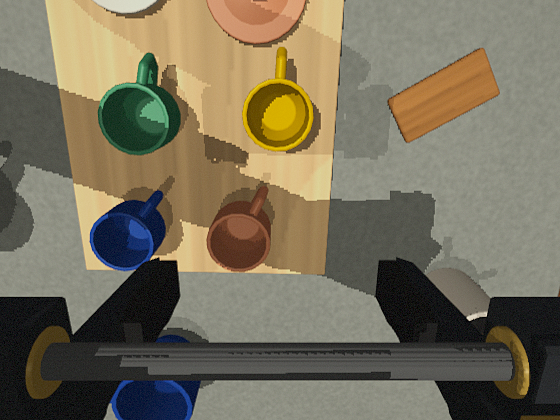

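The yellow cup was at (278,115) and is now held; the opening of 58 mm fits its wall. I'll place it.

```bash
python3 - <<'E'
from h import *
place((.6098,.1362),1.5,.048,.076)
v=look((.6098,.1362),1.5)
c,_=cup(v,"yellow",proj(v,(.6098,.1362,.072)),.072) 
print(c)
cv2.imwrite("pics/y_placed.png",v[0][:,:,::-1])
E
```

```text
touch True tcp [0.6097 0.1362 0.0483] want z 0.048
t 14.05
[0.6099496  0.13967379 0.04949469]
```

View pics/y_placed.png

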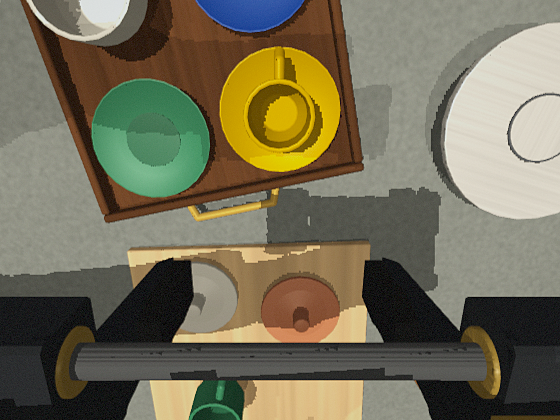

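The yellow cup stands upright on its saucer, with the rim centre near (280,116). I'll check its centring from this pose, then do the green cup.

```bash
cat >> h.py <<'E'
def check(col,s):
    """saucer centre from its outline, cup centre from edge points on the rim plane"""
    v=shot("wrist");sc=circ(cast(v,blob(v,col,proj(v,(*s,.022))),.022),.058)
    g=cv2.Canny(v[0],60,150);pts=np.argwhere(g)[:,::-1];xy=cast(v,pts,.072)
    k=np.abs(np.hypot(*(xy-np.array(s)).T)-.03)<.005
    cc=circ(xy[k],.03,np.array(s));print(col,"saucer",sc.round(4),"cup",cc.round(4),"off mm",((cc-sc)[:2]*1e3).round(1))
E
python3 - <<'E'
from h import *
check("yellow",(.6098,.1362))
xy,h=see_cup("green",np.array((.5127,-.192)),1.352)
pick(xy,h,.046,.076)
s=(.4828,.1181)
place(s,h,.048,.076)
look(s,h);check("green",s)
cv2.imwrite("pics/g_placed.png",shot("wrist")[0][:,:,::-1])
E
```

```text
yellow saucer [0.6099 0.1364 0.0574] cup [0.6096 0.1362 0.0291] off mm [-0.3 -0.2]
green px [277. 116.] circle [ 0.5152 -0.1916  0.0291] handle 1.329 top [ 0.5127 -0.192 ]
hit False opening 0.0582 z 0.0463
after lift opening 0.0583 F [ 0.25  0.1  -1.05]
touch True tcp [0.4828 0.1181 0.0482] want z 0.048
t 25.625
green saucer [0.4827 0.118  0.057 ] cup [0.4823 0.1181 0.029 ] off mm [-0.4  0.2]
```

View pics/g_placed.png

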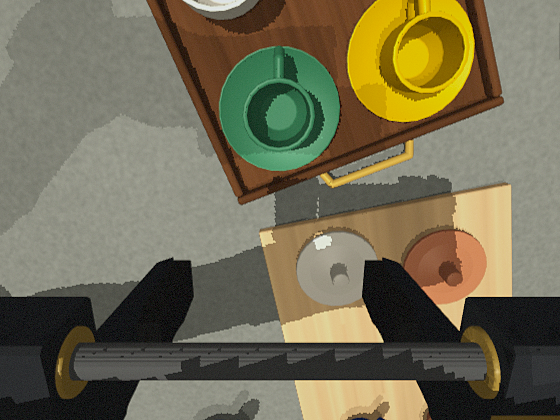

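The green cup is centred within 0.5 mm (rim at 278,116). Next is the blue cup, then looks at the bowl and the lid.

```bash
python3 - <<'E'
from h import *
xy,h=see_cup("blue",np.array((.4873,-.3005)),.915)
pick(xy,h,.046,.076)
s=(.5928,.2648)
place(s,h,.048,.076)
look(s,h);check("blue",s)
b=np.array((.461,.238));v=look(b,1.6,.25,.07)
cv2.imwrite("pics/bowl.png",v[0][:,:,::-1]);print("bowl px",proj(v,(*b,.068)))
np.savez("bowl.npz",im=v[0],K=v[1],R=v[2],C=v[3])
l=np.array((.504,-.062));v=look(l,1.6,.25,.07)
cv2.imwrite("pics/lid.png",v[0][:,:,::-1]);print("lid px",proj(v,(*l,.025)))
np.savez("lid.npz",im=v[0],K=v[1],R=v[2],C=v[3]);print(robot.get_clock())
a=cv2.imread("pics/bowl.png");b=cv2.imread("pics/lid.png");cv2.imwrite("pics/both.png",np.hstack([a[:300,80:480],b[:300,80:480]]))
E
```

```text
blue px [279. 116.] circle [ 0.4892 -0.3025  0.029 ] handle 0.897 top [ 0.4873 -0.3005]
hit False opening 0.0581 z 0.0464
after lift opening 0.058 F [-0.75  1.11 -0.5 ]
touch True tcp [0.5927 0.2648 0.0484] want z 0.048
t 38.3333
blue saucer [0.5925 0.2646 0.057 ] cup [0.592 0.265 0.029] off mm [-0.5  0.3]
bowl px [275.58126528 102.42131341]
lid px [277.52709566 101.94869791]
41.175
```

View pics/both.png

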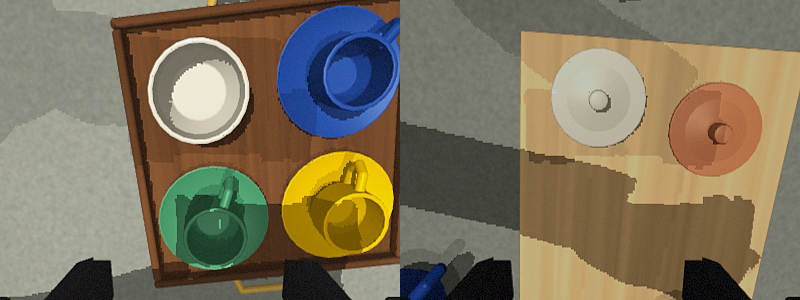

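Everything is upright. The bowl rim is at full-image pixel (278,91), the lid disc at (279,97) and its knob at (279,100). I'll fit the circles and do the lid.

```bash
cat >> h.py <<'E'
def edgefit(v,px,z,r):
    xy=cast(v,np.argwhere(cv2.Canny(v[0],50,120))[:,::-1],z);c=cast(v,px,z)[0]
    for tol in(.006,.003):
        k=np.abs(np.hypot(*(xy-c).T)-r)<tol;f=circ(xy[k],r,c);c=f[:2]
    return f.round(4),k.sum()
E
python3 - <<'E'
from h import *
L=lambda f:(lambda d:(d["im"],d["K"],d["R"],d["C"]))(np.load(f))
b,l=L("bowl.npz"),L("lid.npz")
print("bowl outer",edgefit(b,(278,91),.068,.042),"mouth",edgefit(b,(278,91),.068,.038))
print("lid",edgefit(l,(279,97),.025,.045),edgefit(l,(279,97),.022,.045),"knob",edgefit(l,(279,100),.045,.009))
E
```

```text
bowl outer (array([0.463 , 0.2459, 0.0418]), np.int64(415)) mouth (array([0.4629, 0.2459, 0.038 ]), np.int64(360))
lid (array([ 0.5045, -0.0594,  0.0444]), np.int64(425)) (array([ 0.5045, -0.0595,  0.0447]), np.int64(425)) knob (array([ 0.5052, -0.0601,  0.0095]), np.int64(140))
```

```bash
python3 - <<'E'
from h import *
xy=np.array((.5048,-.0597));s=np.array((.463,.2459))
pick(xy,1.6,.0385,.04)
v=shot("wrist");cv2.imwrite("pics/lidheld.png",v[0][:,:,::-1])
place(s,1.6,.0875,.04)
v=look(s,1.6,.27,.07)
print("lid",edgefit(v,proj(v,(*s,.074)),.074,.045))
cv2.imwrite("pics/lidplaced.png",v[0][:,:,::-1])
d=shot("scene")[0];cv2.imwrite("pics/scene1.png",cv2.resize(d[170:320,130:450,::-1],None,fx=2.4,fy=2.4,interpolation=cv2.INTER_CUBIC))
print(robot.get_clock(),robot.get_force())
E
```

```text
hit False opening 0.0172 z 0.0387
after lift opening 0.017 F [ 0.22  0.41 -0.73]
touch True tcp [0.463  0.2459 0.0877] want z 0.0875
t 50.6167
lid (array([0.4625, 0.2462, 0.0447]), np.int64(425))
51.35 [-0.49871045  0.55796873  0.14752991]
```

View pics/lidplaced.png

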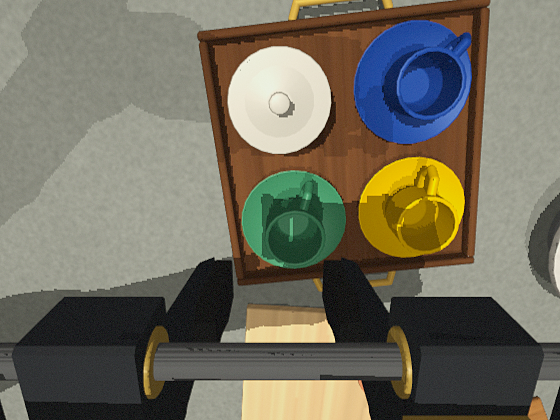

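View pics/scene1.png

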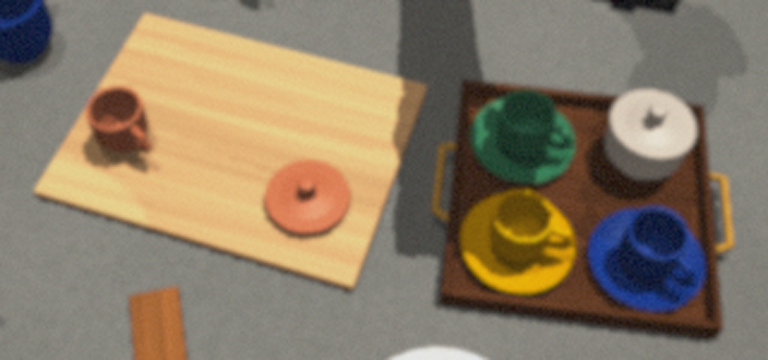

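The wrist view shows the lid flat and level on the bowl, knob at (279,103), within 0.6 mm of the bowl centre. The scene view shows all three cups upright on their own saucers and the raw cup and raw lid still on the board. I'm handing it in.

```bash
python3 -c "
from rig import robot
robot.job_done();print(robot.get_clock())"
```

```text
the job is handed in; nothing more can be done
the job is handed in; nothing more can be done
```

The coffee set is made up on the tray and handed in at about 51 s of the 128 s allowed. The hand-in call gave no verdict.

- **Cups:** I set the yellow, green and blue cups down under force control. Wrist-camera checks put each within 0.6 mm of its saucer's centre. The blue cup I took was the 60 mm one on the ware board; the two larger blue cups were left alone.
- **Lid:** The white lid sits level on the sugar bowl, knob up, within 0.6 mm of the bowl's centre. The tool was within 0.2 mm of the expected seated height at contact.
- **Left in place:** In the last pictures the unglazed cup and lid stand on the ware board where they were. The saucers read within about 0.5 mm of their positions before placing. I didn't re-measure the bowl after the lid went on.

No check failed. The only misleading number was an early yellow-cup fit that picked up the saucer's outline instead of the cup; I redid it correctly.

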